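Present a gauge glass to the code reader

TASK

Of the two thick gauge glasses on the bench, pick up the one whose frosted label end has a corner notched away, gripping it by its clear part so the frosted end stays uncovered. Present it to the code reader: label face up and level, the frosted end centred about 5 cm above the reader's round window, the glass square to the reader with its clear end pointing away from the reader's post. Finish while still holding it there, steady; never touch the reader, and leave the spare glass, fitting, screwdriver and jar where they are.

Things in the scene. Friction and masses are not known exactly. Their poses are not given: they have to be found in the camera images.
- gauge_glass: the glass to present: flat clear glass bar 115 long (x) x 34 wide (y) x 17 thick (z), 150 g, lying flat, label face (+z) up; its origin is the centre of its underside. Its last 29 mm towards +x are frosted white with a small dark square code on top; at that end the +y corner is notched away (10 x 10 mm)
- glass_mid (a point): centre of that glass, half-way up (8.5 mm over its underside); axes as the glass: x towards the frosted notched end, y across (34 mm), z out of the label face
- glass_label (a point): middle of the frosted end, 43 mm from the glass's centre towards +x, half-way up; same axes
- spare_glass: spare glass to leave alone: same 115 x 34 x 17 size lying flat, all clear, no frosted end and no notch; origin at the centre of its underside, x along its length
- reader: fixed code reader: grey base plate 210 x 120 x 18 high; its origin is on the bench under the round window; x points from the window to the post, y across, z up. The base spans x -50 to +160 and y -60 to +60. At x = 135 stands a steel post 20 in diameter, 233 high; the black tilted imaging head on it hangs 130 to 230 above the bench, no nearer to the window's vertical axis than x = 45, 50 wide
- reader_window (a point): centre of the reader's round white window (44 in diameter), at the top of the base, 18 mm above the bench; axes as the reader's
- brass_fitting: bystander: brass elbow fitting, 34 in diameter, 40 high; origin under its centre
- screwdriver: bystander: screwdriver lying on the bench, about 200 long along its x
- grease_jar: bystander: closed jar 52 in diameter, 55 high; origin under its centre
Not all that is in view belongs to the job. Leave any purple look-alike of the gauge_glass alone. Of the things that look like the reader, take the one that is farthest to the robot's right at the start.

How it is judged (in metres and radians):
On the way:
1. the notched glass is lifted off the bench in the fingers (height (world z) of glass_mid above 0.035 m and contact force between the fingers and gauge_glass above 1 N), for 0.2 s.
At the end, for the whole second after the job is handed in: Notched glass held still by its clear part (grip centre 7 mm or more from the frosting), label up within 0.15 rad, frosted end within 12 mm of the window's centre seen from above, underside 25 to 75 mm over it, within 0.25 rad of square, clear end away from the post, not touching the reader (horizontal distance between glass_label and reader_window below 0.012 m and z of glass_label in the frame of reader_window between 0.033 and 0.083 m and x of glass_mid in the frame of reader_window below -0.02 m and angle between the x axis of glass_mid and the x axis of reader_window, either way round below 0.25 rad and angle between glass_mid's own z axis and vertical below 0.15 rad and contact force between the fingers and gauge_glass above 1 N and x of the grasp point in the frame of gauge_glass below 0.022 m and contact force between gauge_glass and reader below 0.1 N and linear speed of gauge_glass below 0.02 m/s); the arm keeps its last pose, push and grip.
It fails at once if the reader is touched (contact force between any of the arm, the fingers, gauge_glass and reader above 1 N).
It fails at once if the spare glass is moved more than 15 mm (distance of spare_glass from where it was at the start of the episode above 0.015 m).
It fails at once if a bystander is moved more than 25 mm (distance of any of brass_fitting, screwdriver, grease_jar from where it was at the start of the episode above 0.025 m).
It also fails if it takes over 32 s, if anything falls off the work surface, if the arm or the gripper's body presses on something with over 40 N, if the wrist force passes 120 N, or if a joint passes its speed limit or range.

ROBOT

A 6-joint arm with a two-finger parallel gripper is mounted at the origin on the work surface. World frame = base frame: x ahead of the robot, y to its left, z up, the work surface at z = 0. Lengths are in mm, angles in rad, forces in N, time in s.
With the tool pointing down it reaches from about 275 to 1000 mm from the base axis. Payload 8.4 kg.
Tool frame: the origin (TCP) lies between the finger pads; the fingertips stand 22 mm ahead of it and the grasp point (between the pads) lies 3 mm ahead of it; z points along the fingers, y is the line along which they close (so a half turn about z gives the same grasp; the last joint's range is limited). The gripper opens to 85 mm and grips with 20 to 120 N. Pads are 22 mm wide; open, the fingers measure 114 mm over their backs; the gripper's body (76 mm by 85 mm) begins 54 mm behind the grasp point. The pads swing forward as they close: fully open they stand 13 mm farther back than shut.
Start: joints at [-1.295, 0.353, 1.633, -0, 1.155, -0.002], TCP at [171.399, -601.041, 253.281] pointing down, gripper open.
Joint ranges: [-2.63, 2.63], [-0.92, 2.1], [0.06, 2.66], [-1.3, 4.44], [0, 2.69], [-3.02, 3.02]. Speed limits (rad/s): [2.22, 2.22, 2.79, 3.14, 3.14, 3.14].

INTERFACE

Orientations are given as [roll, pitch, yaw] about the fixed x, y, z axes, in that order (R = Rz(yaw) Ry(pitch) Rx(roll)).
In Python, from rig import r, grab_frame gives the robot as it stands.
- The arm moves only by the shell command python3 -m inch 'ROWS' [FORCE]. ROWS is JSON, a list of rows, each a list of 7 numbers: the turn, a rotation vector about the tool's x, y, z as a fraction of full scale, then the shift along the tool's x, y, z as a fraction of full scale, then the closure, from 0 (fully open) to 1 (shut). In form: [[rx, ry, rz, dx, dy, dz, fingers], ...]. A call has 1 to 8 rows; each row shifts and turns the commanded pose from where the row before left it, along the tool's axes as they then stand; what a row does not reach is not made up. Full scale, the value 1, is 2.5 cm for a shift and pi rad for a turn. A row lasts 1/12 s, in which the tool goes at most 41.7 mm and 7.16 degrees, less where a joint would pass 70% of its speed; a pose out of reach is approached as far as the arm can. A call with a number of a shift or a turn outside -1 to 1 is refused whole. A call with a gripper value outside its range is refused whole. The fingers move at their own pace and stop on an object; FORCE is the grip in N (left out, the last holds). Time passes only in rows, so rows that do not move let the fingers close. It gives the time, the measured TCP pose, the force, the opening and the grip force at its end, in the units of the state.
- r.sense(): the state, without advancing time (a new reading comes with each control period).
- grab_frame(name): name is "scene" or "top" or "wrist"; returns a dict with "pixels" (400x640x3 uint8, red, green, blue), "z_map" (400x640 float32, mm along the optical axis (not along the pixel's ray), 0 where there is no reading), "vertical_fov" (degrees; the focal length in pixels is half the picture's height over the tangent of half this angle, whatever the lens; pixels are square), "cx", "cy" (the principal point, pixels), "cam_to_world" (4x4, takes a point from camera to world coordinates). Camera axes: x right, y down, z forward; pixel columns grow to the right and rows downward; lengths in mm; the calibration is good to about 2 mm. A picture is of the moment at which its call begins.
- r.sign_off(): hands the job in; it is judged then, once.
The state is a dict: "clock": time; "qpos": joint angles; "qvel": joint speeds; "joint_efforts": joint torques, N m; "eef_pos": TCP position; "tcp_rot": TCP orientation; "contact_force": force on the tool from outside, world axes, zero at the start; "wrist_torque": the same for the moment, N m; "opening": opening from 0.0 (shut) to 1.0 (fully open); "grasp_force": force on a finger pad.
Only numpy, scipy, OpenCV 4.12 (cv2) and the standard library are available. Lean on these libraries where they do the work, as an engineer would, in place of code of your own. Each camera call takes 0.05 s, during which the arm holds its last target. There are 200 camera calls.

## Working session

There is one attempt and no reset: what is moved stays moved. The work goes in short steps, Python scripts to look and compute and a shell command to move; the robot and the scene stay as the last step left them, time stands still between calls to the robot, and variables do not carry over. Pictures are saved under pics/ and viewed, at most 10 in all, crops included, and the job is handed in when it is done.

```bash
mkdir -p pics
cat > h.py <<'E'
import numpy as np, cv2
from rig import r, grab_frame
def K(f):
    h=f["pixels"].shape[0]; return h/2/np.tan(np.radians(f["vertical_fov"])/2)
def ray(f,u,v,z):
    T=np.array(f["cam_to_world"]);F=K(f)
    d=T[:3,:3]@np.array([(u-f["cx"])/F,(v-f["cy"])/F,1.]); o=T[:3,3]
    return o+d*(z-o[2])/d[2]
def cloud(f):
    z=f["z_map"];v,u=np.mgrid[:z.shape[0],:z.shape[1]];F=K(f)
    c=np.stack([(u-f["cx"])/F*z,(v-f["cy"])/F*z,z],-1)
    T=np.array(f["cam_to_world"]);return c@T[:3,:3].T+T[:3,3]
def proj(f,p):
    T=np.linalg.inv(np.array(f["cam_to_world"]));c=T[:3,:3]@np.array(p,float)+T[:3,3];F=K(f)
    return f["cx"]+F*c[0]/c[2],f["cy"]+F*c[1]/c[2]
def save(n,im): cv2.imwrite("pics/"+n,im[...,::-1])
E
python3 - <<'E'
from h import *
for n in ("top","scene"):
    f=grab_frame(n);save(n+"1.png",f["pixels"]);print(n,f["vertical_fov"],np.round(f["cam_to_world"],3).tolist())
    np.savez(n+".npz",**{k:np.array(v) for k,v in f.items()})
print(r.sense())
E
```

```text
top 55.73583052613377 [[-0.01, -0.998, 0.066, 446.259], [-1.0, 0.009, -0.009, 111.468], [0.008, -0.066, -0.998, 1212.612], [0.0, 0.0, 0.0, 1.0]]
scene 55.96556021611869 [[0.042, 0.661, -0.749, 1414.216], [0.999, -0.016, 0.042, 69.402], [0.015, -0.75, -0.661, 827.39], [0.0, 0.0, 0.0, 1.0]]
{'clock': 0.1, 'qpos': array([-1.29541913e+00,  3.53594759e-01,  1.63404403e+00,  1.33145183e-05,
        1.15521873e+00, -2.36841420e-03]), 'qvel': array([ 0.0020907 ,  0.00015174, -0.00085271, -0.0003178 ,  0.00131306,
        0.00080949]), 'joint_efforts': array([ 6.09745912e-04, -6.06356835e+01, -3.42820108e+01, -1.96062626e-05,
        3.93850700e-03,  1.51413474e-05]), 'eef_pos': array([ 171.28233622, -600.65834818,  252.63356379]), 'tcp_rot': array([-3.14032782e+00, -1.51701202e-05,  2.77740215e-01]), 'contact_force': array([-0.01753492,  0.46461332, -0.33398031]), 'wrist_torque': array([ 0.01905692, -0.0077913 ,  0.00493234]), 'grasp_force': 0.0, 'opening': 1.0005166785887627}
```

View pics/top1.png

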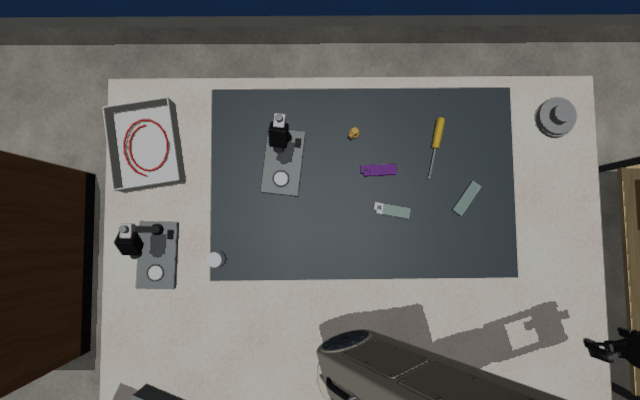

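View pics/scene1.png

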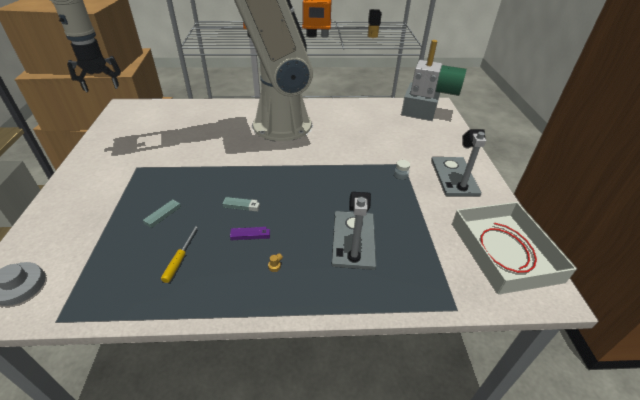

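Top view (robot's left is image left). The glass candidates are the clear bar with a white end (392,210), the purple look-alike (379,170) and the plain spare (467,198). I choose (392,210). The readers are at (282,165) and (157,255); the one farthest to the robot's right is (282,165). Next I measure these and check the choice in one crop.

Run:
```python
from h import *
f=dict(np.load("top.npz"));im=f["pixels"];C=cloud(f)
hsv=cv2.cvtColor(im,cv2.COLOR_RGB2HSV)
def comps(m,z,box,nm):
    k=np.zeros(m.shape,np.uint8);x0,x1,y0,y1=box;k[y0:y1,x0:x1]=m[y0:y1,x0:x1]*1
    n,l,s,c=cv2.connectedComponentsWithStats(k)
    for i in range(1,n):
        if s[i,4]>25:
            pts=np.argwhere(l==i)[:,::-1]
            w=np.array([ray(f,u,v,z)[:2] for u,v in pts],np.float32)
            R=cv2.minAreaRect(w);b=cv2.boxPoints(R)
            print(nm,s[i],np.round(c[i],1),"mean",w.mean(0).round(1),"rect",np.round(R[0],1),np.round(R[1],1),round(R[2],1), b.round(0).tolist())
V=hsv[...,2].astype(int)
H=C[...,2]
comps((V>95),17,(365,418,195,225),"glass")
comps((V>180),17,(365,418,195,225),"frost")
comps((V>95),17,(445,490,175,222),"spare")
comps((V>75),18,(255,310,125,200),"base")
comps((V>180),18,(268,295,168,190),"win")
comps((H>100),150,(255,310,100,200),"head")
a=cv2.resize(im[190:230,365:425],None,fx=8,fy=8,interpolation=2);b=cv2.resize(im[105:205,250:315],(312,480),interpolation=2)
o=np.zeros((480,800,3),np.uint8);o[:320,:480]=a;o[:,480:792]=b;save("crop1.png",o)
```

```text
glass [374 201  37  18 407] [391.6 209.7] mean [ 507.4 -117.2] rect [ 506.2 -116.8] [117.3  38.2] 78.5 [[476.0, -171.0], [513.0, -178.0], [537.0, -63.0], [499.0, -56.0]]
spare [453 181  28  35 392] [466.9 197.8] mean [ 543.2 -358. ] rect [ 543.5 -358.3] [ 34.9 114.7] 54.0 [[487.0, -339.0], [580.0, -406.0], [600.0, -378.0], [507.0, -311.0]]
base [ 255  125   55   75 3283] [281.9 166.7] mean [647.9 229.9] rect [663.5 230. ] [173.  238.2] 89.6 [[544.0, 144.0], [782.0, 143.0], [783.0, 316.0], [545.0, 317.0]]
base [273 125  12   3  30] [278.7 125.8] mean [779.9 239.9] rect [779.4 240.4] [35.2  6.5] 89.6 [[776.0, 223.0], [783.0, 223.0], [783.0, 258.0], [776.0, 258.0]]
head [268 113  20  40 644] [278.  132.6] mean [723.6 227.8] rect [724.  229.1] [ 54.1 112.8] 89.8 [[667.0, 202.0], [780.0, 202.0], [780.0, 256.0], [668.0, 256.0]]
```

View pics/crop1.png

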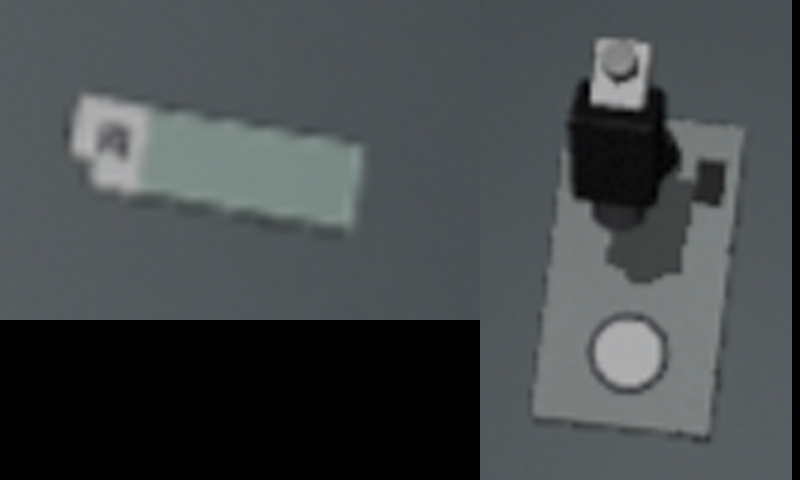

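The crop confirms it: white frosted end with code at crop (110,145), its lower-left corner notched (toward the robot), so glass x points to about 78° in world. The right-hand panel shows the window at crop (628,353), which is full-picture (280.8,178.5), and the post end at the top.

```bash
cat >> h.py <<'E'
def go(x,y,yaw=None,z=None):
    s=r.sense();p=s["eef_pos"];a=s["tcp_rot"][2]
    from scipy.spatial.transform import Rotation as Ro
    R=Ro.from_euler("xyz",s["tcp_rot"])
    d=np.array([x-p[0],y-p[1],0 if z is None else z-p[2]])
    print("clock",round(s["clock"],2),"pos",p.round(1),"rpy",s["tcp_rot"].round(4),"now-axes shift/25:",(R.inv().apply(d)/25).round(2))
    if yaw is not None:
        w=R.inv()*Ro.from_euler("xyz",[np.pi,0,yaw]);print("turn/pi",(w.as_rotvec()/np.pi).round(4),"deg",np.degrees(w.as_rotvec()).round(1),"then-axes shift/25:",(Ro.from_euler("xyz",[np.pi,0,yaw]).inv().apply(d)/25).round(2))
E
python3 - <<'E'
from h import *
f=dict(np.load("top.npz"));C=cloud(f)
P=[ray(f,u,v,18)[:2] for u,v in ((260.8,191.5),(297.9,196),(305.2,131.7),(280.8,178.5))]
print(np.round(P,1))
d=P[2]-P[1];e=P[0]-P[1];print("yaw",np.degrees(np.arctan2(d[1],d[0])),np.degrees(np.arctan2(-e[0],e[1])), "origin from corners",(P[0]+P[1])/2+50*d/np.linalg.norm(d))
print("glass depth h",np.median(C[207:213,385:400,2]),"window h",np.median(C[175:182,278:284,2]))
go(505,-119,np.radians(78.4),180)
E
```

```text
[[568.9 296.8]
 [553.6 179.4]
 [760.2 155. ]
 [609.9 233.4]]
yaw -6.752221788217663 -7.446884532601541 origin from corners [610.9114674 232.2665576]
glass depth h 16.067534369337977 window h 19.045231237992994
clock 0.1 pos [ 171.3 -600.7  252.6] rpy [-3.1403 -0.      0.2777] now-axes shift/25: [ 18.12 -14.86   2.92]
turn/pi [-4.000e-04 -2.000e-04 -3.471e-01] deg [ -0.1  -0.  -62.5] then-axes shift/25: [21.56  9.2   2.91]
```

```bash
python3 -m inch '[[0,0,0,0.5,-0.4,0,0],[0,0,0,0.9,-0.74,0,0],[0,0,0,0.9,-0.74,0,0],[0,0,0,0.9,-0.74,0,0],[0,0,0,0.9,-0.74,0,0],[0,0,0,0.9,-0.74,0,0],[0,0,0,0.9,-0.74,0,0],[0,0,0,0.9,-0.74,0,0]]' 60
python3 -m inch '[[0,0,0,0.9,-0.74,0,0],[0,0,0,0.9,-0.74,0,0],[0,0,0,0.9,-0.74,0,0],[0,0,0,0.9,-0.74,0,0],[0,0,0,0.9,-0.74,0,0],[0,0,0,0.9,-0.74,0,0],[0,0,0,0.9,-0.74,0,0],[0,0,0,0.9,-0.74,0,0]]'
python3 -m inch '[[0,0,0,0.9,-0.74,0,0],[0,0,0,0.9,-0.74,0,0],[0,0,0,0.9,-0.74,0,0],[0,0,0,0.9,-0.74,0,0],[0,0,0,0.5,-0.4,0,0],[0,0,-0.025,0,0,0,0],[0,0,-0.035,0,0,0,0],[0,0,-0.035,0,0,0,0]]'
python3 -m inch '[[0,0,-0.035,0,0,0,0],[0,0,-0.035,0,0,0,0],[0,0,-0.035,0,0,0,0],[0,0,-0.035,0,0,0,0],[0,0,-0.035,0,0,0,0],[0,0,-0.035,0,0,0,0],[0,0,-0.035,0,0,0,0],[0,0,0,0,0,0,0]]'
python3 - <<'E'
from h import *
go(505,-119,np.radians(78.4),180)
f=grab_frame("wrist");save("w1.png",f["pixels"]);np.savez("w1.npz",**{k:np.array(v) for k,v in f.items()})
E
```

```text
clock: 0.77
eef_pos: [297.2, -418.1, 253.1]
tcp_rot: [-3.141, -0.0, 0.278]
contact_force: [0.6, -0.2, 0.0]
opening: 1.0
grasp_force: 0.0
clock: 1.43
eef_pos: [429.3, -226.4, 253.2]
tcp_rot: [-3.141, 0.0, 0.278]
contact_force: [1.0, 0.1, 0.3]
opening: 1.0
grasp_force: 0.0
clock: 2.1
eef_pos: [504.2, -118.4, 252.9]
tcp_rot: [-3.141, 0.0, 0.583]
contact_force: [-0.1, -0.4, 0.0]
opening: 0.999
grasp_force: 0.0
clock: 2.77
eef_pos: [504.1, -118.9, 253.1]
tcp_rot: [-3.141, -0.0, 1.351]
contact_force: [-0.1, 0.0, -0.5]
opening: 0.997
grasp_force: 0.0
clock 2.77 pos [ 504.1 -118.9  253.1] rpy [-3.1409e+00 -2.0000e-04  1.3511e+00] now-axes shift/25: [0.   0.04 2.92]
turn/pi [-0.0002 -0.0001 -0.0055] deg [-0. -0. -1.] then-axes shift/25: [0.   0.04 2.92]
```

View pics/w1.png

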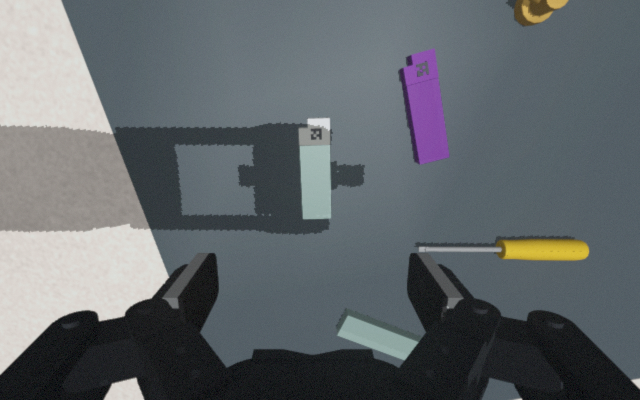

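The wrist view shows the glass at (315,170), frosted end up at (315,130) with its notch at upper left (303,122). Purple bar at (425,105), screwdriver at (500,250). I fit its edges.

Run:
```python
from h import *
f=dict(np.load("w1.npz"));V=f["pixels"].max(2).astype(int)
m=np.zeros(V.shape,np.uint8);m[105:230,285:345]=(V[105:230,285:345]>100)
n,l,s,c=cv2.connectedComponentsWithStats(m);i=1+s[1:,4].argmax();print(s[i])
pts=np.argwhere(l==i)[:,::-1]
w=np.array([ray(f,u,v,17)[:2] for u,v in pts],np.float32)
R=cv2.minAreaRect(w);print(R,cv2.boxPoints(R).round(1).tolist())
C=cloud(f);print(np.median(C[150:210,305:325,2]))
# depth-based
d=np.zeros_like(m);d[100:235,280:350]=(C[100:235,280:350,2]>9)
w=C[d>0][:,:2].astype(np.float32);R=cv2.minAreaRect(w);print("depth",len(w),R)
```

```text
[ 285  105   60  125 5112]
((507.44732666015625, -118.29277801513672), (143.28407287597656, 63.80302429199219), 78.99817657470703) [[462.5, -182.5], [525.0999755859375, -194.6999969482422], [552.4000244140625, -54.099998474121094], [489.79998779296875, -41.900001525878906]]
17.53879159315605
depth 2980 ((507.9462890625, -112.13358306884766), (127.62400817871094, 34.022377014160156), 79.43830108642578)
```

Run:
```python
from h import *
f=dict(np.load("w1.npz"));V=f["pixels"].max(2).astype(int)
print(V[100:130:2,322],V[210:226:2,315],V[180,292:340:2])
P=[ray(f,u,v,17)[:2] for u,v in ((302.5,219),(330.5,218),(330,118.5))]
print(np.round(P,1));d=P[2]-P[1];print(np.linalg.norm(d),np.degrees(np.arctan2(d[1],d[0])),"ctr",(P[0]+P[2])/2)
C=cloud(f);d=(C[...,2]>9)&(C[...,2]<25);d[:, :280]=0;d[:,350:]=0;d[:100]=0;d[235:]=0
rows=np.where(d.sum(1)>5)[0];print(rows.min(),rows.max(),[ (np.where(d[r_])[0].min(),np.where(d[r_])[0].max()) for r_ in (110,118,125,140,180,215,225) if d[r_].any()])
go(505,-119,1.375,22)
```

```text
[130 131 130 128 129 130 127 127 128 188 224 223 223 169 148] [176 174 176 175 165  67  67  69] [ 67  67  71  70 101 181 180 180 181 180 180 180 180 180 181 180 180 181
 181 151  72  72  71  71]
[[ 479.8 -171.7]
 [ 512.2 -177.6]
 [ 534.7  -66.2]]
113.70583819494941 78.59785793384893 ctr [ 507.23110016 -118.94215644]
118 218 [(np.int64(310), np.int64(329)), (np.int64(308), np.int64(329)), (np.int64(299), np.int64(329)), (np.int64(301), np.int64(330)), (np.int64(303), np.int64(331))]
clock 2.82 pos [ 504.2 -119.   253.1] rpy [-3.1411e+00 -2.0000e-04  1.3444e+00] now-axes shift/25: [0.01 0.04 9.24]
turn/pi [-0.0002 -0.0001 -0.0098] deg [-0.  -0.  -1.8] then-axes shift/25: [0.01 0.03 9.24]
```

```bash
python3 -m inch '[[0,0,-0.01,0,0,0,0.25],[0,0,0,-0.06,0.12,0.6,0.25],[0,0,0,0,0,1,0.25],[0,0,0,0,0,1,0.25],[0,0,0,0,0,1,0.25],[0,0,0,0,0,1,0.25],[0,0,0,0,0,1,0.25],[0,0,0,0,0,1,0.25]]'
python3 -m inch '[[0,0,0,0,0,1,0.25],[0,0,0,0,0,0.6,0.25],[0,0,0,0,0,0.4,0.25],[0,0,0,0,0,0.3,0.25],[0,0,0,0,0,0.2,0.25],[0,0,0,0,0,0,0.25]]'
python3 - <<'E'
from h import *
go(506.8,-121,1.375,22)
f=grab_frame("wrist");save("w2.png",f["pixels"])
E
```

```text
clock: 3.48
eef_pos: [507.1, -121.4, 87.2]
tcp_rot: [3.141, -0.0, 1.373]
contact_force: [-0.0, 0.0, 0.7]
opening: 0.75
grasp_force: 0.0
clock: 3.98
eef_pos: [507.2, -121.6, 25.5]
tcp_rot: [-3.141, -0.0, 1.376]
contact_force: [0.3, 0.1, 0.7]
opening: 0.753
grasp_force: 0.0
clock 3.98 pos [ 507.2 -121.6   25.5] rpy [-3.1412 -0.      1.3763] now-axes shift/25: [ 0.02 -0.02  0.14]
turn/pi [-0.0001 -0.      0.0004] deg [-0.  -0.   0.1] then-axes shift/25: [ 0.02 -0.02  0.14]
```

View pics/w2.png

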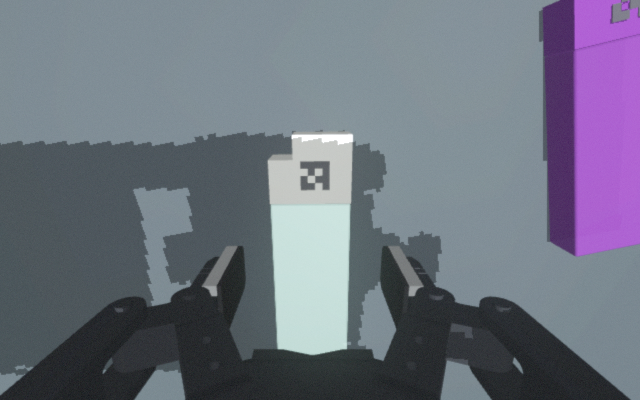

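The fingers straddle the clear part at (225,285) and (400,285). The glass is centred between them and the frosted end at (310,170) is uncovered. I go down 2.5 mm and close.

```bash
python3 -m inch '[[0,0,0,0,0,0.1,0.25],[0,0,0,0,0,0,0.5],[0,0,0,0,0,0,0.7],[0,0,0,0,0,0,0.9],[0,0,0,0,0,0,1],[0,0,0,0,0,0,1],[0,0,0,0,0,0,1],[0,0,0,0,0,0,1]]' 60
python3 -m inch '[[0,0,0,0,0,0,1],[0,0,0,0,0,0,1],[0,0,0,0,0,0,1]]' 60
```

```text
clock: 4.7
eef_pos: [507.7, -121.9, 24.0]
tcp_rot: [3.141, 0.0, 1.377]
contact_force: [-1.4, 0.1, 6.4]
opening: 0.381
grasp_force: 60.2
clock: 4.95
eef_pos: [507.7, -121.9, 24.0]
tcp_rot: [3.141, 0.0, 1.377]
contact_force: [-1.1, 0.1, 5.9]
opening: 0.385
grasp_force: 60.2
```

```bash
python3 -m inch '[[0,0,0,0,0,-0.2,1],[0,0,0,0,0,-0.4,1],[0,0,0,0,0,-0.6,1],[0,0,0,0,0,-0.8,1],[0,0,0,0,0,-0.8,1],[0,0,0,0,0,-0.8,1],[0,0,0,0,0,-0.8,1],[0,0,0,0,0,-0.4,1]]'
python3 -m inch '[[0,0,0.015,0,0,0,1],[0,0,0.03,0,0,0,1],[0,0,0.034,0,0,0,1],[0,0,0.034,0,0,0,1],[0,0,0.034,0,0,0,1],[0,0,0.034,0,0,0,1],[0,0,0.034,0,0,0,1],[0,0,0.034,0,0,0,1]]'
python3 -m inch '[[0,0,0.034,0,0,0,1],[0,0,0.034,0,0,0,1],[0,0,0.034,0,0,0,1],[0,0,0.034,0,0,0,1],[0,0,0.034,0,0,0,1],[0,0,0.034,0,0,0,1],[0,0,0.03,0,0,0,1],[0,0,0.02,0,0,0,1]]'
python3 -m inch '[[0,0,0,0,0,0,1],[0,0,0,0,0,0,1]]'
python3 - <<'E'
from h import *
a=np.radians(-7);w=np.array([610,233]);t=w-45*np.array([np.cos(a),np.sin(a)]);print(t)
go(*t,a,95)
f=grab_frame("wrist");save("w3.png",f["pixels"]);np.savez("w3.npz",**{k:np.array(v) for k,v in f.items()})
E
```

```text
clock: 5.62
eef_pos: [508.3, -122.0, 146.3]
tcp_rot: [3.138, 0.0, 1.377]
contact_force: [0.3, -0.7, -1.5]
opening: 0.378
grasp_force: 59.8
clock: 6.28
eef_pos: [507.0, -121.7, 143.4]
tcp_rot: [-3.141, 0.0, 0.59]
contact_force: [0.0, 0.7, -1.1]
opening: 0.382
grasp_force: 59.8
clock: 6.95
eef_pos: [507.1, -121.7, 143.4]
tcp_rot: [-3.142, 0.0, -0.208]
contact_force: [0.5, -0.3, -1.5]
opening: 0.382
grasp_force: 59.8
clock: 7.12
eef_pos: [507.2, -121.7, 143.4]
tcp_rot: [3.142, 0.0, -0.201]
contact_force: [0.8, -0.5, -1.4]
opening: 0.379
grasp_force: 59.8
[565.33542318 238.48412045]
clock 7.12 pos [ 507.2 -121.7  143.4] rpy [ 3.1416e+00  1.0000e-04 -2.0070e-01] now-axes shift/25: [ -0.59 -14.58   1.93]
turn/pi [ 0.     0.    -0.025] deg [ 0.   0.  -4.5] then-axes shift/25: [  0.55 -14.58   1.93]
```

View pics/w3.png

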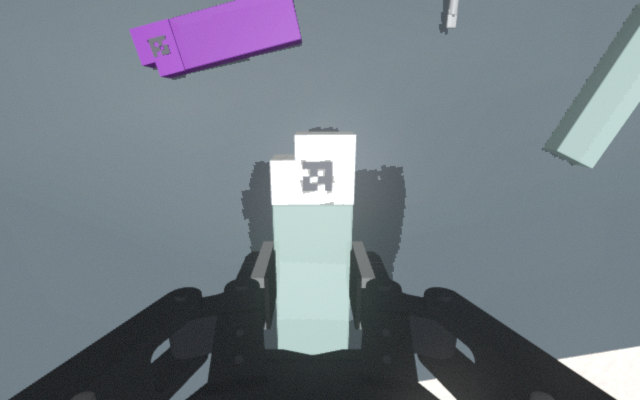

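The wrist view shows the glass held squarely by its clear part, with the frosted end at (313,170) free and pointing straight ahead. Next I carry it over to the reader at this height.

```bash
python3 -m inch '[[0,0,-0.025,0,0,0,1],[0,0,0,0,-0.4,0,1],[0,0,0,0.1,-0.8,0,1],[0,0,0,0.1,-1,0,1],[0,0,0,0.05,-1,0,1],[0,0,0,0.05,-1,0,1],[0,0,0,0.05,-1,0,1],[0,0,0,0.05,-1,0,1]]'
python3 -m inch '[[0,0,0,0.05,-1,0,1],[0,0,0,0.05,-1,0,1],[0,0,0,0.05,-1,0,1],[0,0,0,0,-1,0,1],[0,0,0,0,-1,0,1],[0,0,0,0,-1,0,1],[0,0,0,0,-1,0,1],[0,0,0,0,-0.6,0,1]]'
python3 -m inch '[[0,0,0,0,-0.5,0,1],[0,0,0,0,-0.3,0,1],[0,0,0,0,0,0,1],[0,0,0,0,0,0,1]]'
python3 - <<'E'
from h import *
go(565.3,238.5,np.radians(-7),95)
o=[]
for n in ("wrist","top"):
    f=grab_frame(n);np.savez(n+"4.npz",**{k:np.array(v) for k,v in f.items()});o.append(f["pixels"])
save("w4.png",np.hstack([cv2.resize(o[0],(480,300)),cv2.resize(o[1][110:235,220:353],(320,300),interpolation=2)]))
E
```

```text
clock: 7.83
eef_pos: [536.4, 32.7, 143.3]
tcp_rot: [-3.141, 0.0, -0.125]
contact_force: [0.0, -0.3, -1.5]
opening: 0.382
grasp_force: 59.8
clock: 8.5
eef_pos: [563.6, 221.8, 143.3]
tcp_rot: [-3.141, -0.0, -0.124]
contact_force: [-0.1, 0.1, -1.5]
opening: 0.378
grasp_force: 59.8
clock: 8.83
eef_pos: [566.0, 238.3, 143.1]
tcp_rot: [3.141, 0.0, -0.124]
contact_force: [-0.3, 0.2, -1.6]
opening: 0.378
grasp_force: 59.8
clock 8.83 pos [566.  238.3 143.1] rpy [ 3.141e+00  4.000e-04 -1.242e-01] now-axes shift/25: [-0.03 -0.01  1.93]
turn/pi [ 0.0002  0.0001 -0.0006] deg [ 0.   0.  -0.1] then-axes shift/25: [-0.03 -0.    1.93]
```

View pics/w4.png

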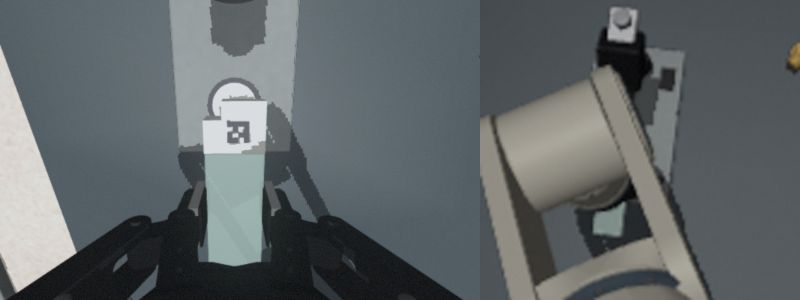

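The wrist view (left) shows the glass over the reader. The window arc is at (235,95), behind the frosted end at (236,128), and the base edges are at x about 172 and 295. The top view is mostly hidden by the arm. I measure the window and base edges against the glass.

Run:
```python
from h import *
f=dict(np.load("wrist4.npz"));im=f["pixels"];V=im.max(2).astype(int)
# window: white pixels above the glass
m=np.zeros(V.shape,np.uint8);m[100:132,270:355]=V[100:132,270:355]>205
pts=np.argwhere(m>0)[:,::-1]
b=[]
for v in range(112,130,2):
    u=pts[pts[:,1]==v][:,0]
    if len(u): b+= [(u.min()-.5,v)] + ([(u.max()+.5,v)])
print(b)
w=np.array([ray(f,u,v,18)[:2] for u,v in b])
A=np.c_[2*w,np.ones(len(w))];x=np.linalg.lstsq(A,(w**2).sum(1),rcond=None)[0]
print("win",x[:2],"rad",np.sqrt(x[2]+x[0]**2+x[1]**2))
zt=143.1-7
def edge(v,lo,hi,sgn): 
    g=np.diff(cv2.GaussianBlur(V[v:v+1].astype(np.float32),(5,1),0)[0])[lo:hi]*sgn;return lo+g.argmax()+.5
L=[ray(f,edge(v,215,250,1),v,18)[:2] for v in (20,40,90,130,180)];R=[ray(f,edge(v,375,410,-1),v,18)[:2] for v in (20,40,90,130,180)]
for q in (L,R):
    q=np.array(q);p=np.polyfit(q[:,0],q[:,1],1);print("edge yaw",np.degrees(np.arctan(p[0])),"y at x=610",np.polyval(p,610),q.round(0).tolist())
G=[ray(f,u,v,zt)[:2] for u,v in ((271,204),(354,205),(355,133))]
print("glass line/corner",np.round(G,1),"width",np.linalg.norm(G[0]-G[1]))
mid=(G[0]+G[1])/2;d=(G[0]-G[1])/np.linalg.norm(G[0]-G[1]);fx=np.array([d[1],-d[0]]);print("label",mid+14.5*fx,"yaw",np.degrees(np.arctan2(fx[1],fx[0])))
C=cloud(f);print("glass z",np.median(C[215:240,290:340,2]))
```

```text
[(np.float64(302.5), 112), (np.float64(321.5), 112), (np.float64(298.5), 114), (np.float64(325.5), 114), (np.float64(294.5), 116), (np.float64(329.5), 116), (np.float64(292.5), 118), (np.float64(331.5), 118), (np.float64(290.5), 120), (np.float64(333.5), 120), (np.float64(289.5), 122), (np.float64(335.5), 122), (np.float64(287.5), 124), (np.float64(336.5), 124), (np.float64(286.5), 126), (np.float64(337.5), 126), (np.float64(285.5), 128), (np.float64(338.5), 128)]
win [611.25263136 233.10484493] rad 21.870182003828496
edge yaw -7.051496902760939 y at x=610 292.2621681763762 [[700.0, 281.0], [687.0, 282.0], [654.0, 287.0], [626.0, 290.0], [588.0, 295.0]]
edge yaw -6.945961375268006 y at x=610 174.5287816427413 [[685.0, 166.0], [673.0, 167.0], [640.0, 171.0], [612.0, 174.0], [573.0, 179.0]]
glass line/corner [[599.4 251.7]
 [594.7 217.4]
 [624.1 214.4]] width 34.65658248301139
label [611.45604144 232.56730773] yaw -7.8201211242251345
glass z 136.67343716952533
```

Window (611.3, 233.1) against label (611.5, 232.6): aligned within 1 mm. I lower 51 mm.

```bash
python3 -m inch '[[0,0,0,0,0,0.15,1],[0,0,0,0,0,0.3,1],[0,0,0,0,0,0.3,1],[0,0,0,0,0,0.3,1],[0,0,0,0,0,0.3,1],[0,0,0,0,0,0.3,1],[0,0,0,0,0,0.25,1],[0,0,0,0,0,0.15,1]]'
python3 -m inch '[[0,0,0,0,0,0,1],[0,0,0,0,0,0,1],[0,0,0,0,0,0,1],[0,0,0,0,0,0,1]]'
python3 - <<'E'
from h import *
go(565.3,238.5,np.radians(-7),91.5)
f=grab_frame("wrist");g=grab_frame("scene")
save("w5.png",np.hstack([cv2.resize(f["pixels"],(480,300)),cv2.resize(g["pixels"][150:280,290:429],(320,300),interpolation=2)]))
C=cloud(f);print("glass z",np.median(C[215:240,290:340,2]))
E
```

```text
clock: 9.6
eef_pos: [565.7, 238.6, 90.7]
tcp_rot: [3.141, 0.001, -0.124]
contact_force: [-1.1, -0.2, -1.1]
opening: 0.378
grasp_force: 59.8
clock: 9.93
eef_pos: [566.5, 238.9, 92.5]
tcp_rot: [-3.141, -0.001, -0.124]
contact_force: [-0.5, 0.2, -1.4]
opening: 0.38
grasp_force: 59.8
clock 9.93 pos [566.5 238.9  92.5] rpy [-3.1412e+00 -7.0000e-04 -1.2430e-01] now-axes shift/25: [-0.05  0.02  0.04]
turn/pi [-0.0001 -0.0002 -0.0007] deg [-0.  -0.  -0.1] then-axes shift/25: [-0.05  0.02  0.04]
glass z 86.01432798413991
```

View pics/w5.png

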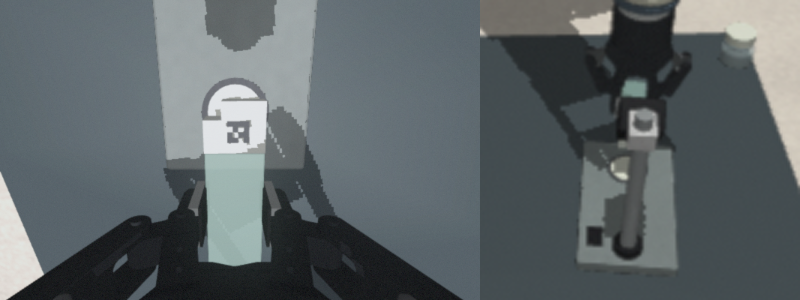

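The wrist view shows the frosted end at (236,125), uncovered and over the window arc at (234,100). The scene view shows the reader clear of the gripper. The glass is steady and level with its underside about 50 mm over the window, so I hand in.

```bash
python3 -m inch '[[0,0,0,0,0,0,1],[0,0,0,0,0,0,1],[0,0,0,0,0,0,1]]'; python3 -c "
from rig import r
print(r.sign_off())"
```

```text
clock: 10.28
eef_pos: [566.3, 238.8, 92.2]
tcp_rot: [-3.142, -0.0, -0.124]
contact_force: [-0.7, 0.7, -1.5]
opening: 0.38
grasp_force: 59.8
the job is handed in; nothing more can be done
None
```

I handed the job in at about 10.3 s with the notched glass held by its clear part, label up, frosted end centred within about 1 mm and about 50 mm above the reader window; the sign-off returned no verdict.

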